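# Hold the blank glass cell in the light path

### The arm

A 7-joint arm with a two-finger parallel gripper is mounted at the origin on the work surface. World frame = base frame: x ahead of the robot, y to its left, z up, the work surface at z = 0. Lengths are in mm, angles in rad, forces in N, time in s.
With the tool pointing down it reaches from about 400 to 875 mm from the base axis. Payload 4.4 kg.
Tool frame: the origin (TCP) lies midway between the tips of the shut fingers; the grasp point (between the pads) lies 19 mm behind it; x points along the fingers, y is the direction in which the jaws open and shut, and the axes are right-handed (so a half turn about x gives the same grasp; the last joint's range is limited). The gripper opens to 85 mm and grips with 20 to 120 N. Pads are 22 mm wide; open, the fingers measure 114 mm over their backs; the gripper's body (76 mm by 85 mm) begins 54 mm behind the grasp point. The pads swing forward as they close: fully open they stand 13 mm farther back than shut.
Start: joints at [-0.066, 0.628, 0.038, 1.517, -0.027, 0.996, -0.02], TCP at [650.014, 0.027, 231.313] pointing down, gripper open.
Joint ranges: [-3.06, 3.06], [-0.37, 2.12], [-1.25, 1.32], [0.18, 2.47], [-1.1, 4.24], [0.23, 1.98], [-2.94, 2.94]. Speed limits (rad/s): [2.57, 2.57, 3.14, 3.14, 3.14, 3.14, 3.14].

### API

Orientations are given as [roll, pitch, yaw] about the fixed x, y, z axes, in that order (R = Rz(yaw) Ry(pitch) Rx(roll)).
In Python, from cell import ctrl gives the robot as it stands.
- The arm moves only by the tool arm_command, never from a script. Its argument "series" is a list of rows, each a list of 7 numbers: the opening, from 0 (shut) to 1 (fully open), then the shift along the world's x, y, z in cm, then the turn, a rotation vector about the world's x, y, z in degrees. In form: [[claw, x, y, z, rx, ry, rz], ...]. A call has 1 to 20 rows; each row shifts and turns the commanded pose from where the row before left it; what a row does not reach is not made up. A row lasts 1/12 s, in which the tool goes at most 41.7 mm and 7.16 degrees, less where a joint would pass 70% of its speed; a pose out of reach is approached as far as the arm can. A call with a gripper value outside its range is refused whole. The fingers move at their own pace and stop on an object; the grip force is fixed at half the most. Time passes only in rows, so rows that do not move let the fingers close. It gives the time, the measured TCP pose, the force and the opening at its end, in the units of the state.
- ctrl.read_state(): the state, without advancing time (a new reading comes with each control period).
- ctrl.get_image(name): name is "scene" or "side" or "wrist"; returns the picture (400x640x3 uint8, blue, green, red); there is no depth.
- ctrl.calibration(name): a dict with "fovy" (degrees; the focal length in pixels is half the picture's height over the tangent of half this angle, whatever the lens; pixels are square), "cx", "cy" (the principal point, pixels), "cam_to_world" (4x4, takes a point from camera to world coordinates); the wrist camera has in their place "T_tool_cam" (4x4, takes a point from camera to tool coordinates, whose origin is the TCP and whose axes are the tool frame's). Camera axes: x right, y up, looking along -z (the intrinsics and any distortion apply to the point x, -y, -z); pixel columns grow to the right and rows downward; lengths in mm; the calibration is good to about 2 mm. A picture is of the moment at which its call begins: read the wrist's pose just before it. calibration takes no time and is no camera call.
- ctrl.finish_job(): hands the job in, once; it reports no verdict.
Trained networks look in the newest picture that a camera, given by its name, has taken for a name from the list of things; names that differ only in an ending like _2 or _b are one class to them, and where a whole thing is asked for, a point or a joint stands for the part that bears it (a point fixed in the world has none). Each returns a list of dicts, best first, with "conf" (0 to 1); they miss things now and then, are a little off and sometimes report something else, mostly with a low value. They report only what shows in the picture. A call takes as long as a camera call.
- ctrl.spot_in(label, camera): "centre" ([x, y, z] in mm, in world coordinates, good to about 4 mm: the middle of the surface that is visible of it).
The state is a dict: "clock": time; "qpos": joint angles; "qd": joint speeds; "tau": joint torques, N m; "eef_pos": TCP position; "tool_rot": TCP orientation; "force": force on the tool from outside, world axes, zero at the start; "torque": the same for the moment, N m; "width": finger opening in mm.
Only numpy, scipy, OpenCV 4.12 (cv2) and the standard library are available. Lean on these libraries where they do the work, as an engineer would, in place of code of your own. Each camera call takes 0.05 s, during which the arm holds its last target.

### The job

Take a blank reading on the light checker: first press the plunger on top of its lamp housing all the way down to its stop and let it spring back. Then pick up the tall rectangular glass cell by its two frosted faces only, never touching its clear windows, and hold it upright in the middle of the gap between lamp and receiver, centred on the light path, clear windows squarely facing lamp and receiver, the cell touching nothing but your fingers. Finish while still holding it there, and leave the vial and the pot on the mat where they stand.

Things in the scene. Friction and masses are not known exactly. Their poses are not given: they have to be found in the camera images.
- checker: the fixed light checker: grey base plate 110 (x) by 290 mm (y), 16 mm thick, and two white housings 74 mm wide (x), tops 110 mm above the table: lamp at -y (y -145 to -60 mm; plunger on top, bright lens inside), receiver at +y (y +60 to +118 mm; black read-out on top, dark eye inside). Gap 120 mm long, open above and along x. Origin: on the table under the gap's middle, z up; dark cross there
- light (a point): the middle of the light path, in the middle of the gap, 85 mm above the table (69 mm above the base plate). The light runs level along this frame's y axis, from lens to eye; z up
- plunger (a joint): travel of the spring plunger in m: 0 up, 0.010 fully down at its stop; it springs back when released. About 4 N starts it moving, about 8 N brings it to its stop
- plunger_top (a point): centre of the flat top of the plunger's round aluminium head (32 mm across, 12 mm thick), 140 mm above the table when up, over the middle of the lamp housing 105 mm from the light's middle; moves straight down when pressed
- cell: the tall glass cell: empty, open-topped rectangular box, 70 mm tall, about 65 g, loose on the mat. Two frosted (white, opaque) faces look along its own +y and -y: flat, 30 mm wide, 26 mm over the outside (the grip). Two clear windows look along its +x and -x: 18 mm wide, 2 mm proud, 34 mm over the outside. Origin: centre of its underside, z up
- cell_center (a point): the middle of the glass cell, 35 mm above its underside; axes as the cell's
- frosted: the cell's two frosted faces (part of the cell, same origin and axes)
- windows: the cell's two clear windows (part of the cell, same origin and axes)
- mat: cork mat lying on the table, 130 mm (its x) by 300 mm (its y), 6 mm thick; cell, vial and pot stand on it in a row along y, about 95 mm apart, in any order. Origin: centre of its underside
- vial: bystander: round amber glass vial, 28 mm across, 66 mm tall, on the mat. Origin: centre of its underside
- pot: bystander: small open square white ceramic pot, 36 mm square, 28 mm tall, on the mat. Origin: centre of its underside

How it is judged:
By the outcome, as a careful person would: the job done as asked, in the order asked, and still so for the second after the job is handed in, while the arm keeps its last pose, push and grip.
It also fails if it takes over 56 s, if anything falls off the work surface, if the arm or the gripper's body presses on something with over 40 N, if the wrist force passes 120 N, or if a joint passes its speed limit or range.

## Working session

There is one attempt and no reset: what is moved stays moved. The work goes in short steps, Python scripts to look and compute and a tool call to move; the robot and the scene stay as the last step left them, time stands still between calls to the robot, and variables do not carry over. Pictures are saved under pics/ and viewed, and the job is handed in when it is done.

Besides the shell and the picture viewer there is one more tool, called after "Request:" as name(argument=value, ...), one argument or row to a line, values as JSON. arm_command: Moves the arm, as the interface text tells. Its arguments: {"type":"object","properties":{"series":{"type":"array"}},"required":["series"]}

```bash
mkdir -p pics; ls; python3 - <<'E'
from cell import ctrl
import cv2
s=ctrl.read_state();print(s)
for n in ["scene","side","wrist"]:
    cv2.imwrite(f"pics/a_{n}.png",ctrl.get_image(n)); print(n,ctrl.calibration(n))
    for l in ["checker","plunger_top","cell","mat","vial","pot"]:
        print(l,[(round(d['conf'],2),[round(float(v)) for v in d['centre']]) for d in ctrl.spot_in(l,n)[:2]])
print(ctrl.read_state()['clock'])
E
```

```text
pics
{'clock': 0.0, 'qpos': array([-0.06580697,  0.62936985,  0.03843148,  1.51838364, -0.02699939,
        0.99628756, -0.02001369]), 'qd': array([-1.07643115e-03, -1.56271337e-03,  6.41211105e-04,  1.58543993e-03,
       -2.42572681e-05, -1.35322279e-03,  1.12818927e-03]), 'tau': array([-1.11932164e-03, -5.63405585e+01,  1.22606792e+00, -1.93450052e+01,
        1.09587883e-02,  1.05136272e-02, -8.84369996e-06]), 'eef_pos': array([6.49367027e+02, 3.88979759e-02, 2.30368522e+02]), 'tool_rot': array([-1.55970059,  1.56886565, -3.13049519]), 'force': array([ 0.53873278, -0.44423395, -0.38438964]), 'torque': array([0.02873028, 0.01670095, 0.04924707]), 'width': 85.47495364632748}
scene {'fovy': 50.555657846933016, 'cx': 320.5544934033311, 'cy': 201.93751779336154, 'cam_to_world': array([[-7.60725158e-01, -5.54978564e-01,  3.36594753e-01,
         8.58021720e+02],
       [ 6.48926507e-01, -6.61355396e-01,  3.76169416e-01,
         3.40864022e+02],
       [ 1.38427936e-02,  5.04586795e-01,  8.63249989e-01,
         8.48694574e+02],
       [ 0.00000000e+00,  0.00000000e+00,  0.00000000e+00
[... 742 characters left out ...]

plunger_top []
cell [(0.65, [497, 236, 55])]
mat [(0.72, [522, 268, 4])]
vial [(0.91, [482, 148, 48])]
pot [(0.73, [516, 330, 22])]
wrist {'fovy': 61.853819947233134, 'cx': 317.5696495803588, 'cy': 199.2304237002363, 'T_tool_cam': array([[-2.17999918e-04,  2.59279886e-01, -9.65802202e-01,
        -1.41677701e+02],
       [ 9.99999960e-01,  2.32827877e-04, -1.63213879e-04,
         4.50394125e-01],
       [ 1.82547600e-04, -9.65802198e-01, -2.59279927e-01,
        -6.56794074e+01],
       [ 0.00000000e+00,  0.00000000e+00,  0.00000000e+00,
         1.00000000e+00]])}
checker [(0.64, [570, -112, 19])]
plunger_top []
cell []
mat [(0.81, [515, 120, 4])]
vial [(0.65, [488, 136, 55])]
pot []
1.05
```

View pics/a_scene.png

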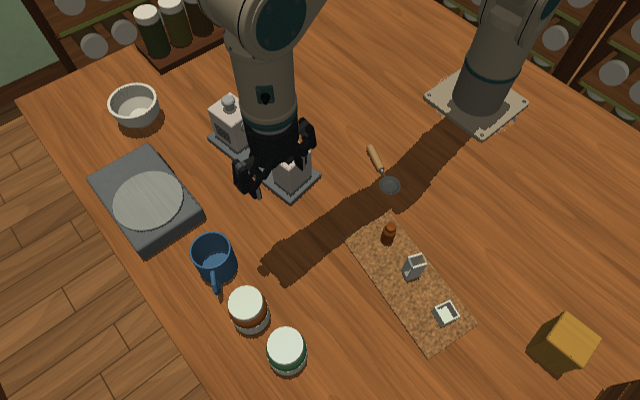

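View pics/a_side.png

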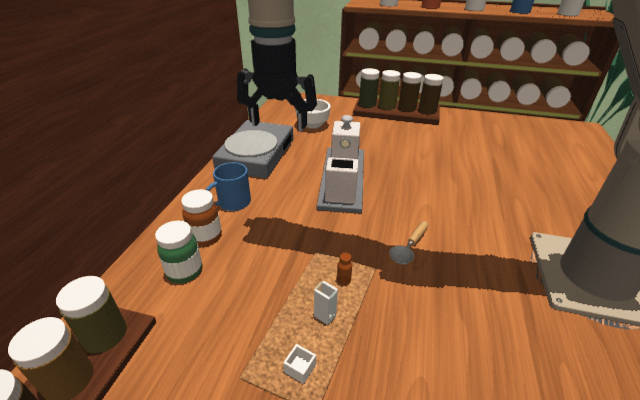

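View pics/a_wrist.png

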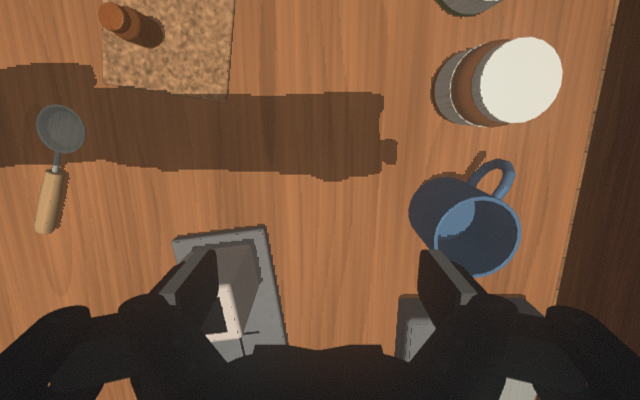

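The wrist view (image up = +y, right = +x) shows the checker's receiver end at (175–265, 230–240). The scene and side views show the vial, cell and pot in a row on the mat, with the plunger at side (347,120).

```bash
cat > h.py <<'E'
from cell import ctrl
import cv2, numpy as np
from scipy.spatial.transform import Rotation as R
def toolT(s):
    T=np.eye(4);T[:3,:3]=R.from_euler('xyz',s['tool_rot']).as_matrix();T[:3,3]=s['eef_pos'];return T
def cam(n,s=None):
    c=ctrl.calibration(n);f=200/np.tan(np.radians(c['fovy']/2))
    T=c['cam_to_world'] if n!='wrist' else toolT(s or ctrl.read_state())@c['T_tool_cam']
    return f,c['cx'],c['cy'],T
def px2w(C,u,v,z):
    f,cx,cy,T=C;d=T[:3,:3]@np.array([(u-cx)/f,-(v-cy)/f,-1]);o=T[:3,3]
    return (o+d*(z-o[2])/d[2]).round(1)
def w2px(C,P):
    f,cx,cy,T=C;P=np.atleast_2d(P);q=(P-T[:3,3])@T[:3,:3]
    return np.c_[cx+f*q[:,0]/-q[:,2],cy-f*q[:,1]/-q[:,2]]
E
python3 - <<'E'
from h import *
C=cam('wrist');print(toolT(ctrl.read_state()).round(3))
for p in [(173,240),(265,228)]: print(px2w(C,*p,16))
C=cam('side');
for p in [(320,207),(362,208),(363,150)]: print(px2w(C,*p,16))
print(px2w(C,347,120,140))
C=cam('scene');
for p in [(290,201),(320,178),(209,138)]: print(px2w(C,*p,16))
print(px2w(C,229,99,140))
E
```

```text
[[-0.00000e+00  1.00000e+00 -0.00000e+00  6.49997e+02]
 [ 0.00000e+00 -0.00000e+00 -1.00000e+00  3.40000e-02]
 [-1.00000e+00 -0.00000e+00 -0.00000e+00  2.31310e+02]
 [ 0.00000e+00  0.00000e+00  0.00000e+00  1.00000e+00]]
[485.  -78.4  16. ]
[590.9 -63.9  16. ]
[577.1 -61.2  16. ]
[479.2 -83.4  16. ]
[ 519.6 -362.3   16. ]
[ 561.7 -290.4  140. ]
[585.1 -68.6  16. ]
[492.  -72.5  16. ]
[ 626.3 -340.4   16. ]
[ 565.4 -304.5  140. ]
```

Request:
arm_command(
  series=[
    [1,-0.9,-2.8,1.3,0,0,0],
    [1,-0.9,-2.8,1.3,0,0,0],
    [1,-0.9,-2.8,1.3,0,0,0],
    [1,-0.9,-2.8,1.3,0,0,0],
    [1,-0.9,-2.8,1.3,0,0,0],
    [1,-0.9,-2.8,1.3,0,0,0],
    [1,-0.9,-2.8,1.3,0,0,0],
    [1,-0.9,-2.8,1.3,0,0,0],
    [1,-0.9,-2.8,1.3,0,0,0],
    [1,0,0,0,0,0,0],
    [1,0,0,0,0,0,0],
    [1,0,0,0,0,0,0],
  ],
)

```text
clock: 2.05
eef_pos: [569.1, -251.1, 348.1]
tool_rot: [-3.139, 1.57, 1.573]
force: [-0.1, 0.5, 0.4]
width: 85.0
```

```bash
python3 - <<'E'
from h import *
s=ctrl.read_state();print(s['clock'],s['eef_pos'],s['force'])
for n in ["wrist","scene","side"]: 
    cv2.imwrite(f"pics/b_{n}.png",ctrl.get_image(n))
for n in ["wrist","scene"]: 
    print([(round(d['conf'],2),[round(float(v)) for v in d['centre']]) for d in ctrl.spot_in("plunger_top",n)[:2]])
E
```

```text
2.05 [ 569.13076433 -251.11025268  348.05277392] [-0.07491781  0.51231499  0.38956732]
[(0.68, [564, -308, 139])]
[(0.72, [570, -300, 140]), (0.28, [507, 329, 19])]
```

View pics/b_wrist.png

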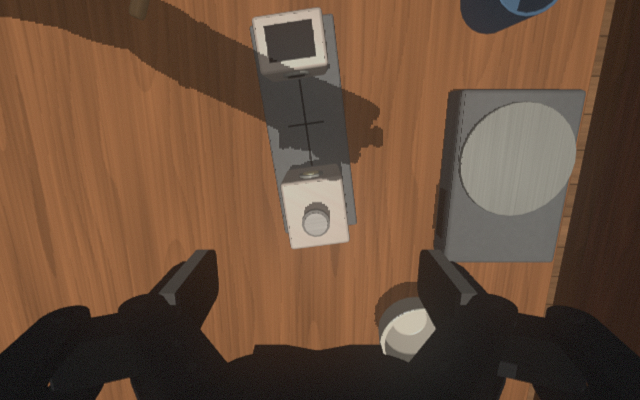

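View pics/b_scene.png

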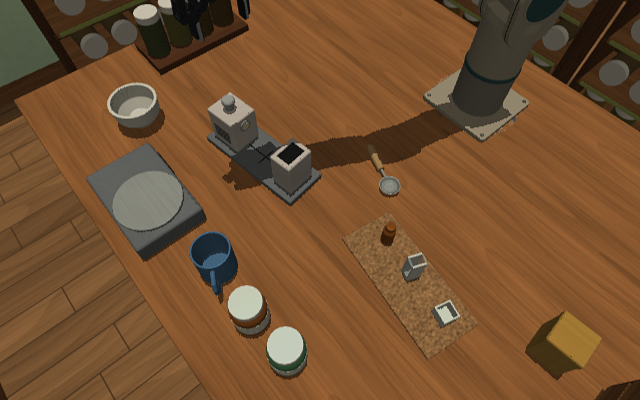

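```bash
python3 - <<'E'
import cv2
im=cv2.imread('pics/b_wrist.png')[0:260,235:375];cv2.imwrite('pics/b_w1.png',cv2.resize(im[:130],None,fx=4.5,fy=4.5,interpolation=2));cv2.imwrite('pics/b_w2.png',cv2.resize(im[130:],None,fx=4.5,fy=4.5,interpolation=2))
im=cv2.imread('pics/b_scene.png')[80:210,195:335];cv2.imwrite('pics/b_s1.png',cv2.resize(im,None,fx=4.5,fy=4.5,interpolation=2))
E
```

```text
(no output)
```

View pics/b_w1.png

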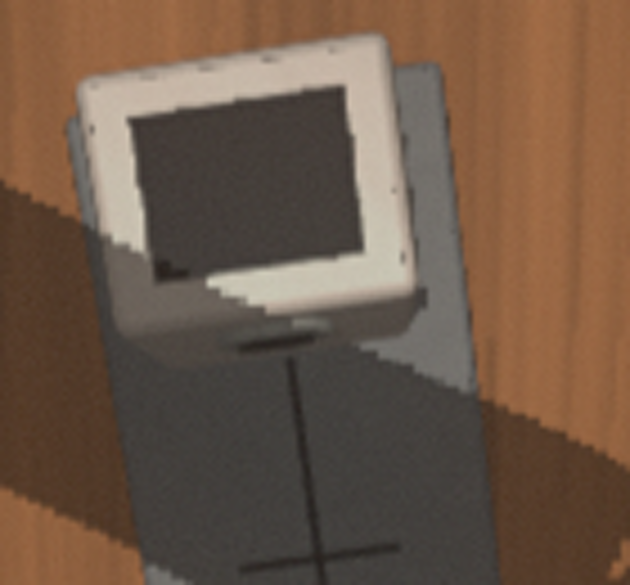

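View pics/b_w2.png

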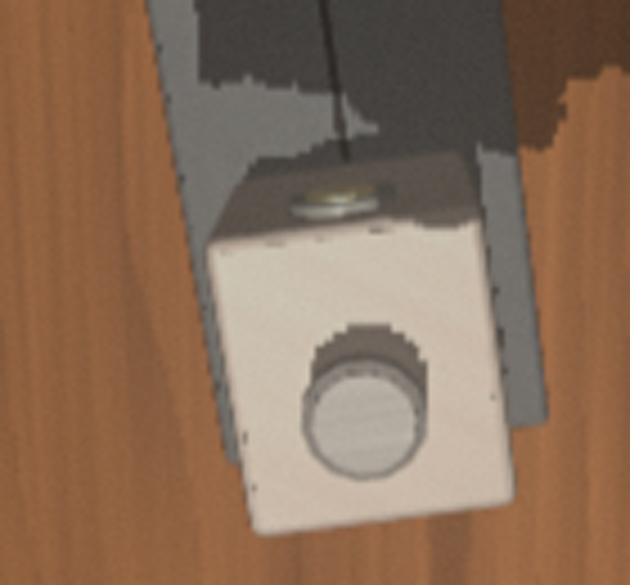

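View pics/b_s1.png

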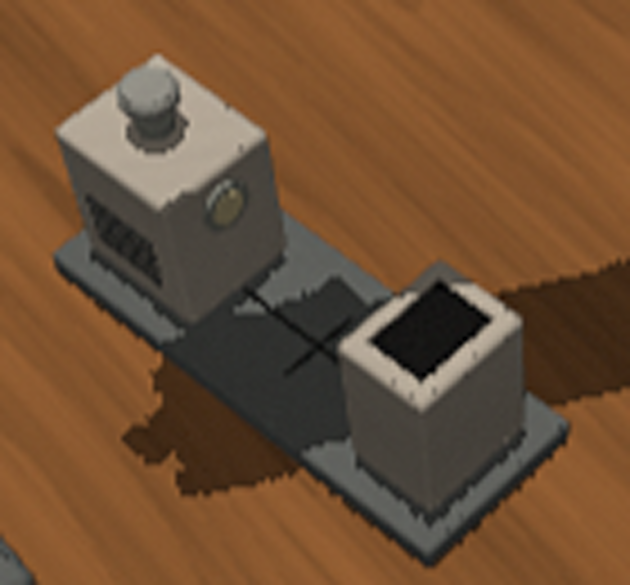

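```bash
python3 - <<'E'
from h import *
from scipy.optimize import least_squares
a=lambda x,y:(235+x/4.5,y/4.5); b=lambda x,y:(235+x/4.5,130+y/4.5); c=lambda x,y:(195+x/4.5,80+y/4.5)
W=[((-37,118,110),a(80,82)),((37,118,110),a(387,36)),((37,60,110),a(415,290)),((-37,60,110),a(113,334)),
((-37,-60,110),b(210,245)),((37,-60,110),b(478,220)),((37,-145,110),b(513,500)),((-37,-145,110),b(256,535)),
((0,0,16),a(320,557)),((0,-105,140),b(365,423)),((55,-145,16),b(548,422)),((55,145,16),a(440,65))]
S=[((-37,-145,110),c(157,55)),((37,-145,110),c(56,130)),((37,-60,110),c(160,210)),((-37,-60,110),c(268,132)),
((37,118,110),c(425,412)),((-37,118,110),c(524,318)),((37,60,110),c(338,348)),((-37,60,110),c(440,264)),
((0,0,16),c(318,350)),((0,-105,140),c(150,92)),((55,145,16),c(430,550)),((-55,145,16),c(567,425)),((55,-145,16),c(57,257))]
s=ctrl.read_state()
def res(p,L,C):
    M=np.array([l[0] for l in L],float);U=np.array([l[1] for l in L])
    r=R.from_euler('z',p[2]).as_matrix();X=M@r.T+[p[0],p[1],0]
    return (w2px(C,X)-U).ravel()
cw=cam('wrist',s);cs=cam('scene')
for nm,f in [('w',lambda p:res(p,W,cw)),('s',lambda p:res(p,S,cs)),('both',lambda p:np.r_[res(p,W,cw),res(p,S,cs)])]:
    o=least_squares(f,[557,-210,.13],loss='soft_l1',x_scale=[1,1,.01]);p=o.x
    print(nm,p[:2].round(1),np.degrees(p[2]).round(2),'rms',np.sqrt(np.mean(f(p)**2)).round(2))
    print(' plunger',p[0]+105*np.sin(p[2]),p[1]-105*np.cos(p[2]))
    if nm=='w':print(f(p).round(1).reshape(-1,2).tolist())
print(px2w(cw,*b(365,423),140),px2w(cs,*c(150,92),140))
E
```

```text
w [ 553.4 -204.4] 7.93 rms 3.16
 plunger 567.912617258693 -308.4272467352414
[[-2.3, -1.5], [0.9, -2.3], [1.9, 1.6], [0.5, 1.9], [-2.5, 0.1], [1.1, -2.9], [1.5, 2.8], [-1.3, 2.7], [-0.2, 0.6], [-0.3, 1.3], [-0.2, -5.8], [-0.5, -12.1]]
s [ 553.8 -202.9] 7.96 rms 1.7
 plunger 568.3328673826946 -306.8546581505042
both [ 553.4 -204. ] 7.93 rms 2.55
 plunger 567.9299231866913 -307.98120017746174
[ 568.2 -306.9  140. ] [ 569.  -301.9  140. ]
```

```bash
python3 - <<'E'
from h import *
from scipy.optimize import least_squares
a=lambda x,y:(235+x/4.5,y/4.5); b=lambda x,y:(235+x/4.5,130+y/4.5); c=lambda x,y:(195+x/4.5,80+y/4.5)
W=[((-37,118,110),a(80,82)),((37,118,110),a(387,36)),((37,60,110),a(415,290)),((-37,60,110),a(113,334)),
((-37,-60,110),b(210,245)),((37,-60,110),b(478,220)),((37,-145,110),b(513,500)),((-37,-145,110),b(256,535)),
((0,0,16),a(320,557)),((0,-105,140),b(365,423))]
S=[((-37,-145,110),c(157,55)),((37,-145,110),c(56,130)),((37,-60,110),c(160,210)),((-37,-60,110),c(268,132)),
((37,118,110),c(425,412)),((-37,118,110),c(524,318)),((37,60,110),c(338,348)),((-37,60,110),c(440,264)),
((0,0,16),c(318,350)),((0,-105,140),c(150,92))]
s=ctrl.read_state()
def res(p,L,C):
    M=np.array([l[0] for l in L],float);U=np.array([l[1] for l in L])
    r=R.from_euler('z',p[2]).as_matrix();X=M@r.T+[p[0],p[1],0]
    return (w2px(C,X)-U).ravel()
cw=cam('wrist',s);cs=cam('scene')
for nm,f in [('w',lambda p:res(p,W,cw)),('s',lambda p:res(p,S,cs)),('both',lambda p:np.r_[res(p,W,cw),res(p,S,cs)])]:
    o=least_squares(f,[557,-210,.13],x_scale=[1,1,.01]);p=o.x
    print(nm,p[:2].round(1),np.degrees(p[2]).round(2),'rms',np.sqrt(np.mean(f(p)**2)).round(2))
    print(' plunger',p[0]+105*np.sin(p[2]),p[1]-105*np.cos(p[2]))
    print(f(p).round(1).reshape(-1,2).tolist())
print(px2w(cw,*a(320,557),16),px2w(cs,*c(318,350),16))
E
```

```text
w [ 553.5 -204.1] 7.99 rms 1.72
 plunger 568.0746498782397 -308.1108956881648
[[-2.4, -1.8], [0.8, -2.6], [1.9, 1.3], [0.5, 1.6], [-2.4, -0.1], [1.2, -3.1], [1.7, 2.5], [-1.1, 2.4], [-0.2, 0.4], [-0.1, 1.1]]
s [ 553.8 -201.1] 8.04 rms 0.76
 plunger 568.5234074593961 -305.0923063999877
[[0.3, -0.6], [-1.2, 0.1], [0.8, 1.5], [0.6, 0.4], [-0.6, 0.6], [1.0, 0.5], [-0.8, -0.1], [0.2, -1.5], [0.4, -0.1], [-0.6, -0.9]]
both [ 553.5 -203.7] 8.0 rms 1.43
 plunger 568.0626721070043 -307.6841427819748
[[-2.4, -2.2], [0.8, -3.1], [1.9, 0.8], [0.5, 1.2], [-2.4, -0.5], [1.2, -3.5], [1.7, 2.2], [-1.1, 2.1], [-0.2, 0.1], [-0.1, 0.7], [-0.2, -1.4], [-1.6, -0.7], [0.3, 0.7], [0.1, -0.4], [-1.2, -0.2], [0.3, -0.2], [-1.4, -1.0], [-0.4, -2.3], [-0.1, -0.8], [-1.1, -1.7]]
[ 553.7 -203.6   16. ] [ 554.8 -201.6   16. ]
```

Checker origin ≈ (553.5, -203), yaw ≈ 8.0°, and the scene and wrist fits agree to 3 mm. The plunger is at about (568, -307). Closing the fingers and moving above it.

Request:
arm_command(
  series=[
    [0,0,-1.4,-2.5,0,0,0],
    [0,0,-1.4,-2.5,0,0,0],
    [0,-0.1,-1.4,-2.5,0,0,0],
    [0,0,-1.4,-2.5,0,0,0],
    [0,0,0,-2.5,0,0,0],
    [0,0,0,-2.5,0,0,0],
    [0,0,0,-2.5,0,0,0],
    [0,0,0,-1.3,0,0,0],
    [0,0,0,0,0,0,0],
    [0,0,0,0,0,0,0],
  ],
)

```text
clock: 3.13
eef_pos: [568.0, -307.2, 159.7]
tool_rot: [-2.136, 1.569, 2.577]
force: [0.3, -0.5, 0.8]
width: -0.4
```

```bash
python3 - <<'E'
from h import *
cv2.imwrite("pics/c_wrist.png",ctrl.get_image('wrist'))
im=ctrl.get_image('side');cv2.imwrite("pics/c_side.png",cv2.resize(im[0:230,240:440],None,fx=2.5,fy=2.5))
im=ctrl.get_image('scene');cv2.imwrite("pics/c_scene.png",cv2.resize(im[50:230,150:350],None,fx=3,fy=3))
E
```

```text
(no output)
```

View pics/c_wrist.png

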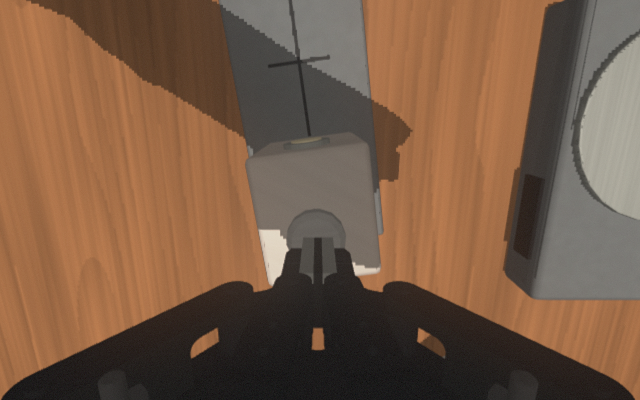

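View pics/c_side.png

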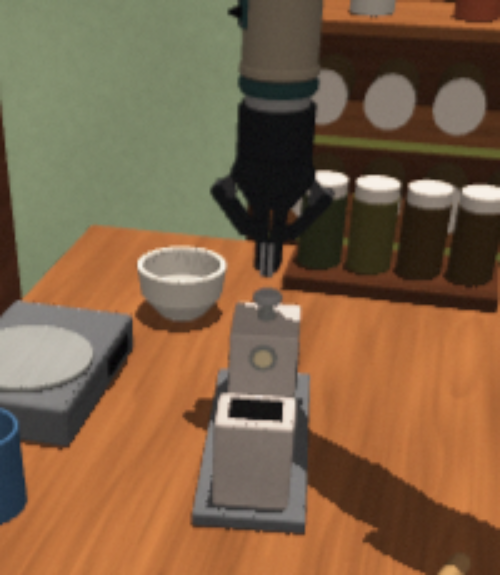

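View pics/c_scene.png

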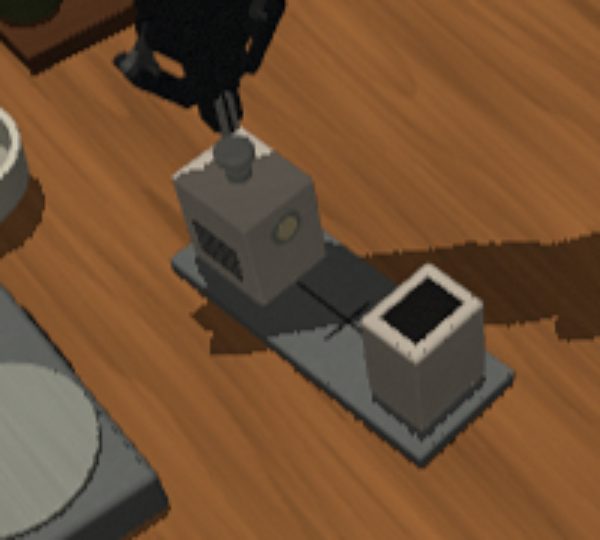

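```bash
python3 - <<'E'
from h import *
C=cam('wrist');print(px2w(C,316,237,140),px2w(C,316,209,140),px2w(C,287,237,140),px2w(C,345,237,140),px2w(C,299,62,16))
E
```

```text
[ 568.8 -306.9  140. ] [ 568.8 -291.7  140. ] [ 553.7 -306.9  140. ] [ 584. -307.  140.] [ 555.1 -205.8   16. ]
```

Request:
arm_command(
  series=[
    [0,0,0,-1.0,0,0,0],
    [0,0,0,-0.7,0,0,0],
    [0,0,0,-0.4,0,0,0],
    [0,0,0,-0.4,0,0,0],
    [0,0,0,-0.3,0,0,0],
    [0,0,0,0,0,0,0],
  ],
)

```text
clock: 3.78
eef_pos: [567.8, -307.8, 132.3]
tool_rot: [-2.364, 1.57, 2.349]
force: [-2.1, 2.2, 7.0]
width: -0.6
```

Request:
arm_command(
  series=[
    [0,0,0,-0.2,0,0,0],
    [0,0,0,-0.2,0,0,0],
    [0,0,0,0,0,0,0],
    [0,0,0,0,0,0,0],
  ],
)

```text
clock: 4.12
eef_pos: [567.9, -307.8, 130.1]
tool_rot: [2.422, 1.571, 0.851]
force: [-3.5, 2.3, 13.5]
width: 0.4
```

Request:
arm_command(
  series=[
    [0,0,0,-0.2,0,0,0],
    [0,0,0,0,0,0,0],
    [0,0,0,0,0,0,0],
  ],
)

```text
clock: 4.37
eef_pos: [568.0, -307.9, 130.0]
tool_rot: [1.582, 1.57, 0.011]
force: [-6.7, 3.7, 24.0]
width: 0.0
```

Request:
arm_command(
  series=[
    [0,0,0,1.0,0,0,0],
    [0,0,0,2.5,0,0,0],
    [0,0,0,3.0,0,0,0],
    [0,0,0,3.0,0,0,0],
    [0,0,0,3.0,0,0,0],
    [0,0,0,2.0,0,0,0],
    [0,0,0,0,0,0,0],
  ],
)

```text
clock: 4.95
eef_pos: [570.4, -309.4, 276.3]
tool_rot: [1.105, 1.562, -0.466]
force: [0.9, -0.6, -0.9]
width: -0.0
```

```bash
python3 - <<'E'
from h import *
print(ctrl.read_state()['force'])
cv2.imwrite("pics/d_wrist.png",ctrl.get_image('wrist'))
E
```

```text
[ 0.87906529 -0.5956379  -0.8766733 ]
```

View pics/d_wrist.png

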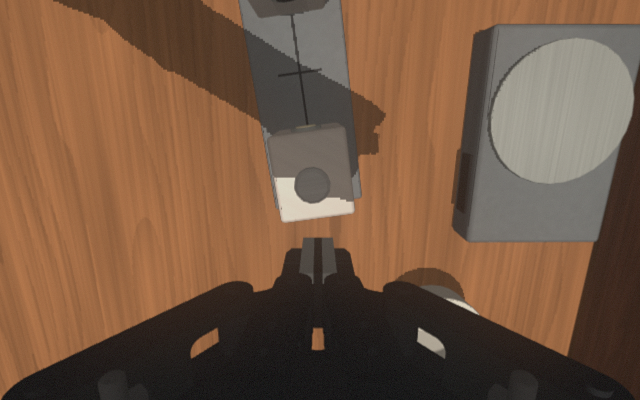

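Request:
arm_command(
  series=[
    [1,-0.4,3.3,0.3,0,0,0],
    [1,-0.4,3.3,0.3,0,0,0],
    [1,-0.4,3.3,0.3,0,0,0],
    [1,-0.4,3.3,0.3,0,0,0],
    [1,-0.4,3.3,0.3,0,0,0],
    [1,-0.4,3.3,0.3,0,0,0],
    [1,-0.4,3.3,0.3,0,0,0],
    [1,-0.4,3.3,0.3,0,0,0],
    [1,-0.4,3.3,0.3,0,0,0],
    [1,-0.4,3.3,0.3,0,0,0],
    [1,-0.4,3.3,0.3,0,0,0],
    [1,-0.4,3.3,0.3,0,0,0],
    [1,-0.4,3.3,0.3,0,0,0],
    [1,-0.4,3.3,0.3,0,0,0],
    [1,-0.4,3.3,0.3,0,0,0],
    [1,0,0,0,0,0,0],
    [1,0,0,0,0,0,0],
    [1,0,0,0,0,0,0],
  ],
)

```text
clock: 6.5
eef_pos: [507.5, 186.2, 315.0]
tool_rot: [-0.902, 1.568, -2.473]
force: [0.5, -0.5, 0.6]
width: 85.3
```

```bash
python3 - <<'E'
from h import *
s=ctrl.read_state();print(s['eef_pos'])
cv2.imwrite("pics/e_wrist.png",ctrl.get_image('wrist'))
for l in ["cell","windows","frosted","vial","pot"]:
  print(l,[(round(d['conf'],2),[round(float(v)) for v in d['centre']]) for d in ctrl.spot_in(l,'wrist')[:2]])
im=ctrl.get_image('scene');cv2.imwrite("pics/e_scene.png",cv2.resize(im[200:360,330:490],None,fx=4,fy=3.7))
cv2.imwrite("pics/e_scenef.png",im)
im=ctrl.get_image('side');cv2.imwrite("pics/e_sidef.png",im)
E
```

```text
[507.46454717 186.21532831 314.95995044]
cell [(0.62, [491, 224, 62])]
windows [(0.45, [498, 227, 77])]
frosted [(0.88, [496, 217, 78])]
vial [(0.27, [536, -85, 19])]
pot [(0.88, [512, 331, 6])]
```

View pics/e_wrist.png

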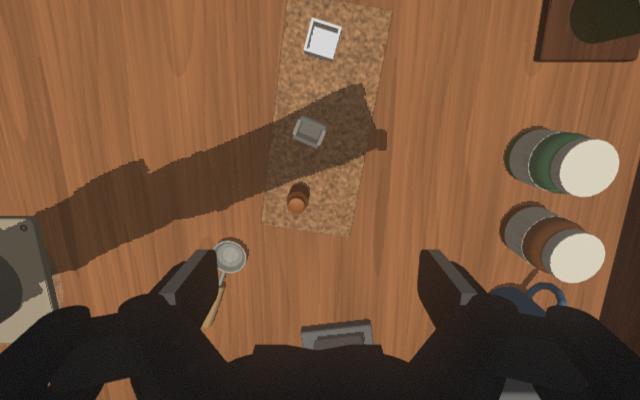

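```bash
python3 - <<'E'
import cv2
a=cv2.imread('pics/e_wrist.png')[106:156,282:338];s=cv2.imread('pics/e_scenef.png')[245:285,395:435];t=cv2.imread('pics/e_sidef.png')[275:330,300:350]
cv2.imwrite('pics/e_z.png',cv2.convertScaleAbs(cv2.hconcat([cv2.resize(x,(260,260),interpolation=2) for x in (a,s,t)]),alpha=1.5))
E
```

```text
(no output)
```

View pics/e_z.png

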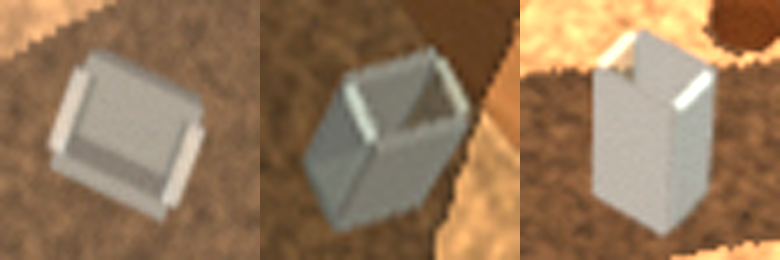

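The closed wrist crop shows the bright proud window bars left and right of the cell and the frosted faces above and below it. The cell's x axis has a yaw of about -23°. The plunger looks sprung back.

```bash
python3 - <<'E'
from h import *
C=cam('wrist')
k=lambda x,y:(282+x*56/260,106+y*50/260)
L=px2w(C,*k(68,110),76);Rr=px2w(C,*k(183,165),76);print(L,Rr,np.linalg.norm(L-Rr),np.degrees(np.arctan2(*(Rr-L)[1::-1])),(L+Rr)/2)
for p in [(52,165),(95,48),(200,100),(165,218)]: print(px2w(C,*k(*p),76))
E
```

```text
[485.3 233.2  76. ] [513.1 221.4  76. ] 30.20066224439458 -22.99930164945937 [499.2 227.3  76. ]
[481.2 221.5  76. ]
[492.  246.1  76. ]
[517.1 235.2  76. ]
[508.7 210.   76. ]
```

Request:
arm_command(
  series=[
    [1,0.5,0.1,-0.8,0,0,6.7],
    [1,0.5,0.1,-0.8,0,0,6.7],
    [1,0.5,0.1,-0.8,0,0,6.7],
    [1,0.5,0.1,-0.8,0,0,6.7],
    [1,0.5,0.1,-0.8,0,0,6.7],
    [1,0.5,0.2,-0.8,0,0,6.7],
    [1,0.5,0.2,-0.8,0,0,6.7],
    [1,0.5,0.2,-0.8,0,0,6.7],
    [1,0.5,0.2,-0.8,0,0,6.7],
    [1,0.5,0.1,-0.8,0,0,6.7],
    [1,0,0,0,0,0,0],
    [1,0,0,0,0,0,0],
    [1,0,0,0,0,0,0],
  ],
)

```text
clock: 7.98
eef_pos: [558.0, 200.9, 236.7]
tool_rot: [0.871, 1.571, 0.466]
force: [-0.6, -0.5, -0.2]
width: 85.5
```

```bash
python3 - <<'E'
from h import *
s=ctrl.read_state();print(s['eef_pos']);print(toolT(s).round(3))
im=ctrl.get_image('wrist');cv2.imwrite("pics/f_wrist.png",im)
for l in ["cell_center","windows","frosted"]:
  print(l,[(round(d['conf'],2),[round(float(v)) for v in d['centre']]) for d in ctrl.spot_in(l,'wrist')[:2]])
E
```

```text
[558.0226271  200.87260433 236.70032163]
[[ 0.00000e+00  3.94000e-01  9.19000e-01  5.58023e+02]
 [ 0.00000e+00  9.19000e-01 -3.94000e-01  2.00873e+02]
 [-1.00000e+00  0.00000e+00  0.00000e+00  2.36700e+02]
 [ 0.00000e+00  0.00000e+00  0.00000e+00  1.00000e+00]]
cell_center [(0.65, [499, 226, 56])]
windows [(0.84, [488, 225, 76])]
frosted [(0.75, [496, 225, 74])]
```

View pics/f_wrist.png

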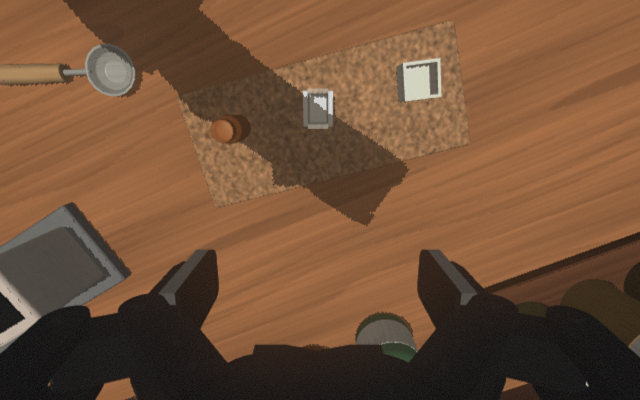

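```bash
python3 - <<'E'
import cv2
a=cv2.imread('pics/f_wrist.png')[80:140,290:350]
cv2.imwrite('pics/f_z.png',cv2.convertScaleAbs(cv2.resize(a,(600,600),interpolation=2),alpha=1.3))
E
```

```text
(no output)
```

View pics/f_z.png

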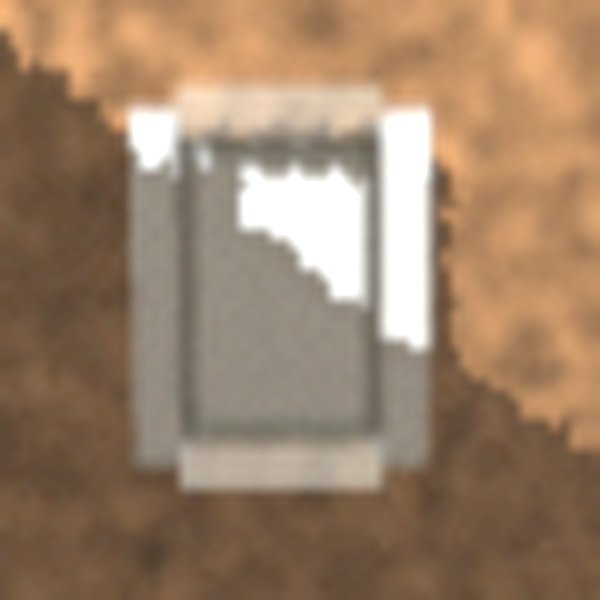

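```bash
python3 - <<'E'
from h import *
C=cam('wrist');P=px2w(C,318.1,108.8,76);print(P, P-ctrl.read_state()['eef_pos'])
print(px2w(C,303,108.8,76),px2w(C,333.2,108.8,76), np.linalg.norm(px2w(C,318,88.5,76)-px2w(C,318,129,76)))
for l,z,u in [('vial',72,(231,129)),('pot',34,(420,80))]: print(l,px2w(C,*u,z))
E
```

```text
[498.  227.7  76. ] [ -60.04024879   26.54783785 -160.94678147]
[492.9 215.6  76. ] [503.2 239.9  76. ] 34.13971294548328
vial [483.5 148.8  72. ]
pot [512.  329.9  34. ]
```

Request:
arm_command(
  series=[
    [0.7,-1.2,0.53,-2.4,0,0,0],
    [0.7,-1.2,0.53,-2.4,0,0,0],
    [0.7,-1.2,0.53,-2.4,0,0,0],
    [0.7,-1.2,0.53,-2.4,0,0,0],
    [0.7,-1.2,0.54,-2.4,0,0,0],
    [0.7,0,0,0,0,0,0],
    [0.7,0,0,0,0,0,0],
    [0.7,0,0,0,0,0,0],
  ],
)

```text
clock: 8.85
eef_pos: [499.8, 227.9, 117.7]
tool_rot: [0.685, 1.568, 0.283]
force: [0.2, -0.2, -0.3]
width: 59.6
```

```bash
python3 - <<'E'
from h import *
s=ctrl.read_state();print(s['eef_pos'],s['width']);print(toolT(s).round(3)[:3,1])
im=ctrl.get_image('wrist');cv2.imwrite("pics/g_wrist.png",im)
E
```

```text
[499.77466816 227.86244689 117.67426145] 59.609610926778586
[0.391 0.92  0.002]
```

View pics/g_wrist.png

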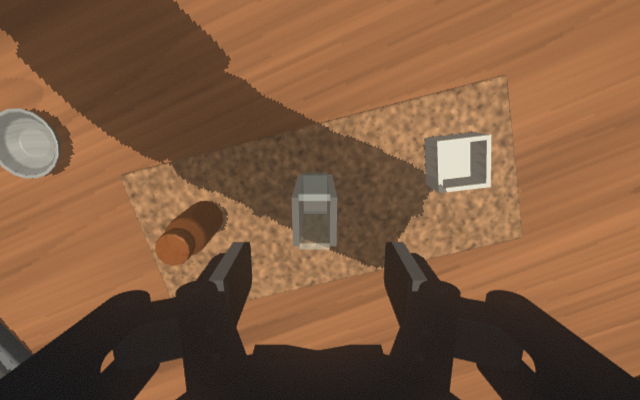

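```bash
python3 - <<'E'
import cv2
a=cv2.imread('pics/g_wrist.png')[165:255,275:355]
cv2.imwrite('pics/g_z.png',cv2.convertScaleAbs(cv2.resize(a,(533,600),interpolation=2),alpha=1.4))
E
```

```text
(no output)
```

View pics/g_z.png

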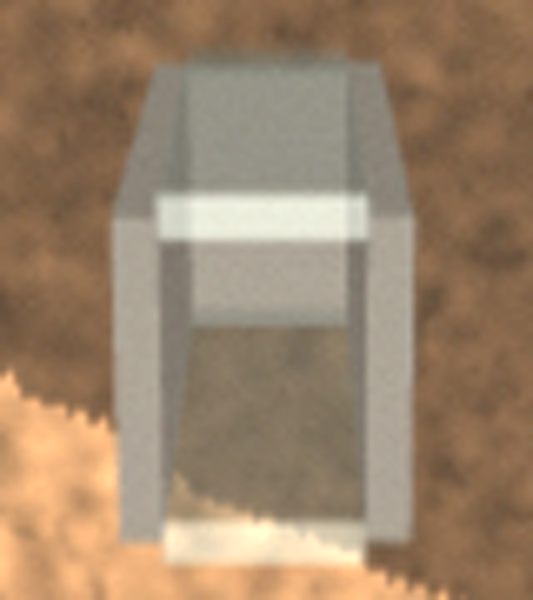

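```bash
python3 - <<'E'
from h import *
C=cam('wrist');k=lambda x,y:(275+x/6.667,165+y/6.667)
a=px2w(C,*k(262,193),76);b=px2w(C,*k(265,565),76);print(a,b,(a+b)/2,np.linalg.norm(a-b),np.degrees(np.arctan2(*(a-b)[1::-1])))
l=px2w(C,*k(113,218),76);r=px2w(C,*k(413,218),76);print(l,r,np.linalg.norm(l-r),np.degrees(np.arctan2(*(r-l)[1::-1])))
T=toolT(ctrl.read_state());print((np.linalg.inv(T)@np.r_[(a+b)/2,1]).round(1), T[:3,0])
E
```

```text
[482.3 233.9  76. ] [513.9 220.6  76. ] [498.1  227.25  76.  ] 34.284836298282045 157.17445218585306
[479.4 221.3  76. ] [489.4 244.8  76. ] 25.53918557824427 66.94869908352698
[42.  -1.5 -1.9  1. ] [ 0.00364385  0.00117835 -0.99999267]
```

Request:
arm_command(
  series=[
    [0.7,-0.15,-0.05,-1.5,0,0,0],
    [0.7,0,0,-1.5,0,0,0],
    [0.7,0,0,-1.5,0,0,0],
    [0.7,0,0,-1.5,0,0,0],
    [0.7,0,0,-1.5,0,0,0],
    [0.7,0,0,-1.5,0,0,0],
    [0.7,0,0,0,0,0,0],
    [0.7,0,0,0,0,0,0],
    [0.7,0,0,0,0,0,0],
  ],
)

```text
clock: 9.65
eef_pos: [498.0, 227.4, 27.7]
tool_rot: [0.826, 1.568, 0.424]
force: [0.2, 0.4, 0.8]
width: 59.7
```

```bash
python3 - <<'E'
from h import *
s=ctrl.read_state();print(s['eef_pos'],s['width'],s['force']);print(toolT(s).round(3)[:3,1])
im=ctrl.get_image('wrist');cv2.imwrite("pics/h_wrist.png",im[100:330,170:470])
im=ctrl.get_image('side');cv2.imwrite("pics/h_side.png",cv2.resize(im[200:360,240:400],None,fx=3.5,fy=3.5,interpolation=2))
E
```

```text
[497.99721072 227.38228116  27.69769984] 59.65749628609082 [0.23422652 0.36019978 0.76039647]
[0.391 0.92  0.002]
```

View pics/h_wrist.png

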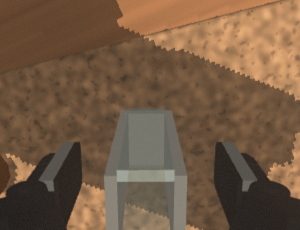

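View pics/h_side.png

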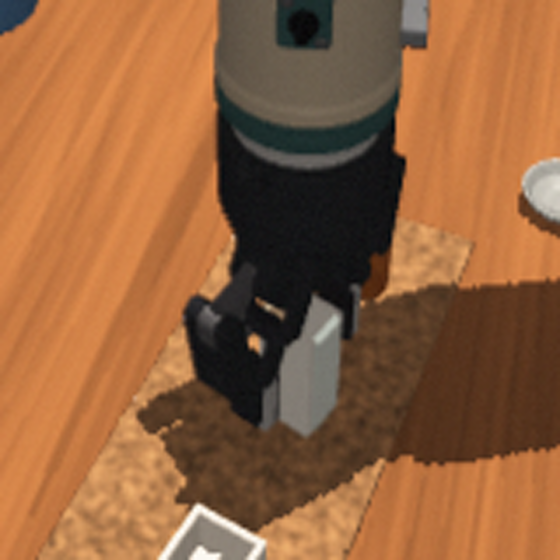

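The fingers straddle the cell along its frosted axis, so I'm closing.

Request:
arm_command(
  series=[
    [0,0,0,0,0,0,0],
    [0,0,0,0,0,0,0],
    [0,0,0,0,0,0,0],
    [0,0,0,0,0,0,0],
    [0,0,0,0,0,0,0],
    [0,0,0,0,0,0,0],
  ],
)

```text
clock: 10.25
eef_pos: [497.0, 227.3, 27.0]
tool_rot: [0.755, 1.57, 0.354]
force: [-1.1, -1.4, 5.9]
width: 25.2
```

```bash
python3 - <<'E'
from h import *
s=ctrl.read_state();print(s['eef_pos'],s['width'],s['force']);print(toolT(s).round(3)[:3,:3])
im=ctrl.get_image('wrist');cv2.imwrite("pics/i_wrist.png",cv2.resize(im[150:330,220:420],None,fx=3,fy=3))
E
```

```text
[496.97760905 227.3176118   26.95175489] 25.20598567914198 [-1.05858261 -1.4150146   5.94688323]
[[ 0.001  0.391  0.92 ]
 [ 0.     0.92  -0.391]
 [-1.     0.001  0.001]]
```

View pics/i_wrist.png

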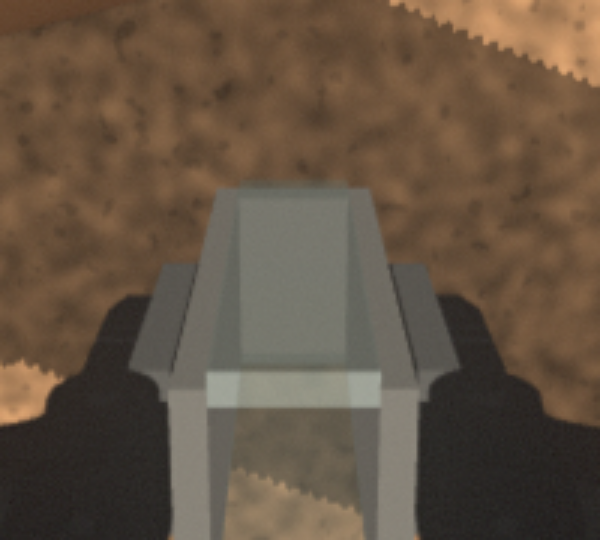

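Gripped at 25.2 mm with the pads on the frosted faces. Lifting, then carrying and turning by -59°.

Request:
arm_command(
  series=[
    [0,0,0,0.5,0,0,0],
    [0,0,0,1.5,0,0,0],
    [0,0,0,2.5,0,0,0],
    [0,0,0,2.5,0,0,0],
    [0,0,0,2.5,0,0,0],
    [0,0,0,2.5,0,0,0],
    [0,0,0,2.0,0,0,0],
    [0,0,0,1.0,0,0,0],
    [0,0,0,0,0,0,0],
    [0,0,0,0,0,0,0],
  ],
)

```text
clock: 11.13
eef_pos: [496.3, 226.9, 176.0]
tool_rot: [-1.869, 1.57, -2.271]
force: [-0.2, -1.1, -1.7]
width: 25.4
```

```bash
python3 - <<'E'
from h import *
s=ctrl.read_state();print(s['eef_pos'],s['width'],s['force'])
im=ctrl.get_image('wrist');cv2.imwrite("pics/j_wrist.png",cv2.resize(im,None,fx=1,fy=1))
im=ctrl.get_image('side');cv2.imwrite("pics/j_side.png",im)
E
```

```text
[496.28833537 226.85475638 176.02221044] 25.383156178095568 [-0.19650269 -1.05545574 -1.73051815]
```

View pics/j_side.png

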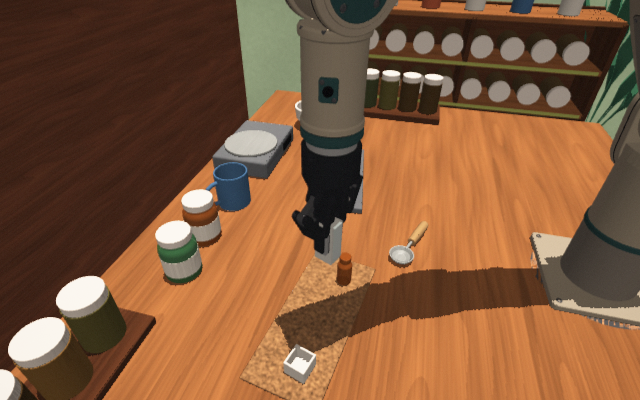

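View pics/j_wrist.png

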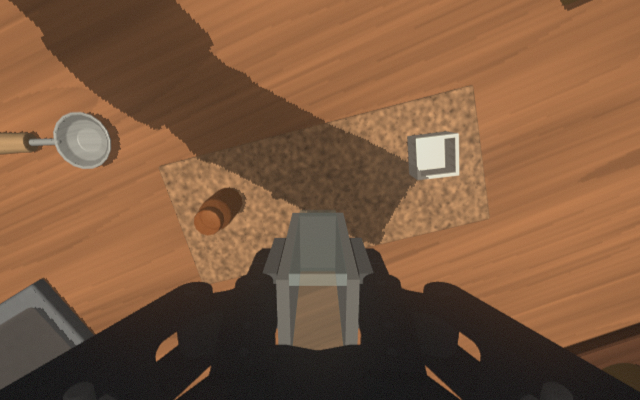

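Request:
arm_command(
  series=[
    [0,0.2,-1.0,0,0,0,-2.0],
    [0,0.4,-2.5,0,0,0,-4.0],
    [0,0.4,-3.0,0,0,0,-4.0],
    [0,0.4,-3.0,0,0,0,-4.0],
    [0,0.4,-3.0,0,0,0,-4.0],
    [0,0.4,-3.0,0,0,0,-4.0],
    [0,0.4,-3.0,0,0,0,-4.0],
    [0,0.4,-3.0,0,0,0,-4.0],
    [0,0.4,-3.0,0,0,0,-4.0],
    [0,0.4,-3.0,0,0,0,-4.0],
    [0,0.4,-3.0,0,0,0,-4.0],
    [0,0.4,-3.0,0,0,0,-4.0],
    [0,0.4,-3.0,0,0,0,-4.0],
    [0,0.4,-3.0,0,0,0,-4.0],
    [0,0.35,-2.0,0,0,0,-3.0],
    [0,0,-1.5,0,0,0,-2.0],
    [0,0,0,0,0,0,0],
    [0,0,0,0,0,0,0],
    [0,0,0,0,0,0,0],
    [0,0,0,0,0,0,0],
  ],
)

```text
clock: 12.9
eef_pos: [554.0, -200.6, 176.1]
tool_rot: [-2.923, 1.569, 1.932]
force: [0.7, 0.7, -0.8]
width: 25.0
```

```bash
python3 - <<'E'
from h import *
s=ctrl.read_state();T=toolT(s);print(s['eef_pos'],s['width'],s['force'],np.degrees(np.arctan2(T[1,1],T[0,1])),T[:3,0])
im=ctrl.get_image('wrist');cv2.imwrite("pics/k_wrist.png",im)
im=ctrl.get_image('side');cv2.imwrite("pics/k_side.png",cv2.resize(im[50:230,260:430],None,fx=3.2,fy=3.2,interpolation=2))
im=ctrl.get_image('scene');cv2.imwrite("pics/k_scene.png",cv2.resize(im[50:230,170:340],None,fx=3.2,fy=3.2,interpolation=2))
E
```

```text
[ 553.97868674 -200.60075959  176.08507496] 25.01525186801458 [ 0.6987352   0.7078761  -0.79675428] 8.17742748465191 [-5.94885562e-04  1.57540956e-03 -9.99998582e-01]
```

View pics/k_wrist.png

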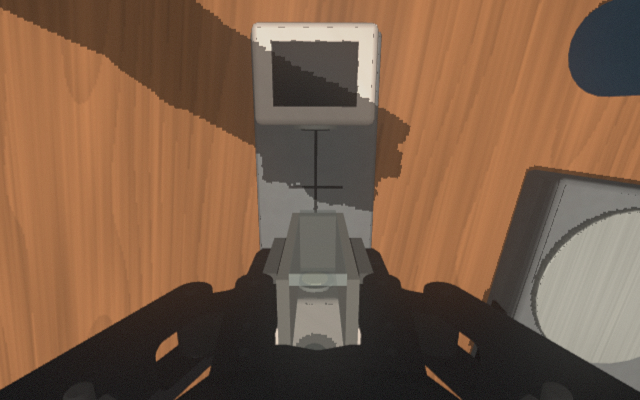

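View pics/k_scene.png

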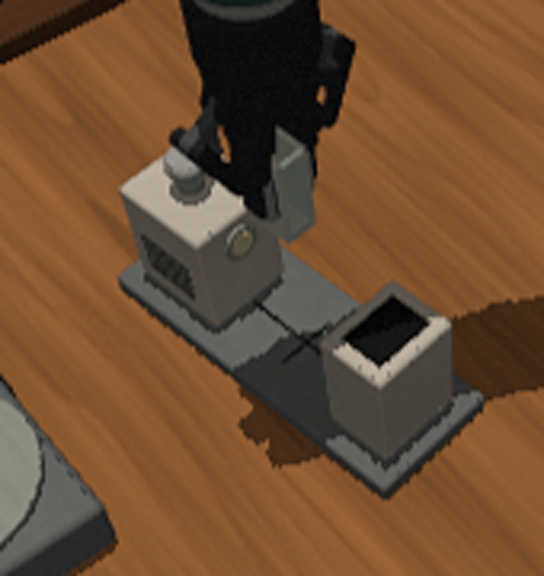

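View pics/k_side.png

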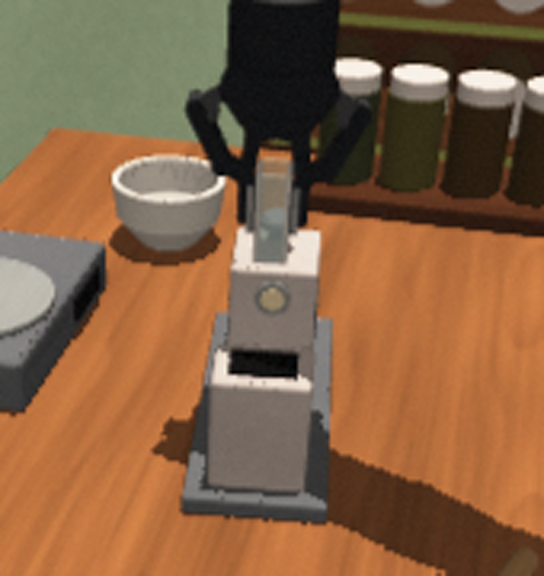

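```bash
python3 - <<'E'
import cv2
a=cv2.imread('pics/k_wrist.png')[110:260,240:390]
cv2.imwrite('pics/k_z.png',cv2.convertScaleAbs(cv2.resize(a,(600,600),interpolation=2),alpha=1.3))
E
```

```text
(no output)
```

View pics/k_z.png

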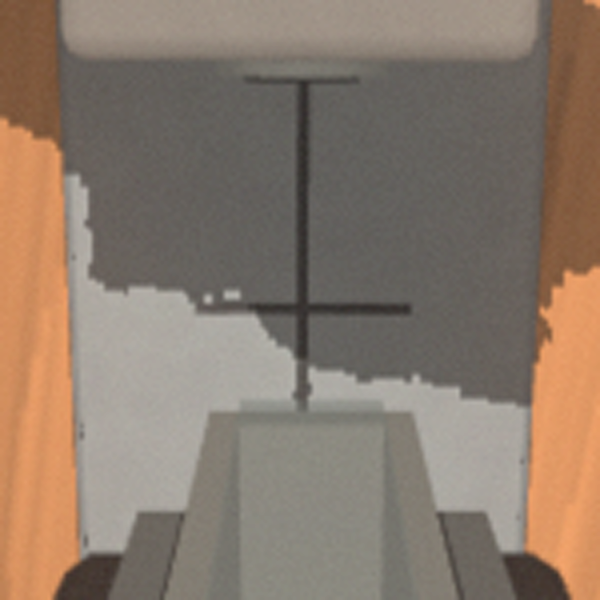

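```bash
python3 - <<'E'
from h import *
s=ctrl.read_state();C=cam('wrist',s);T=toolT(s)
k=lambda x,y:(240+x/4,110+y/4)
P=px2w(C,*k(303,309),16);Q=px2w(C,*k(303,80),16);B=px2w(C,*k(302,400),16);print(P,Q,B,'yaw',np.degrees(np.arctan2(*(Q-B)[1::-1]))-90)
a=px2w(C,*k(200,310),16);b=px2w(C,*k(411,309),16);print('yaw2',np.degrees(np.arctan2(*(b-a)[1::-1])),(a+b)/2)
print('cross in tool',(np.linalg.inv(T)@np.r_[P,1]).round(1))
# predicted px of cell bottom edge if cell centred on tool y
g=lambda z,y,dx: w2px(C,(T@np.array([s['eef_pos'][2]-z,y,dx,1]))[:3])
for y in(-9,0,9): print(g(156,y,-17))
print(k(240,405),k(384,405),k(312,405))
E
```

```text
[ 553.6 -205.5   16. ] [ 546.3 -153.9   16. ] [ 556.4 -227.4   16. ] yaw 7.824294768861847
yaw2 8.328471254038014 [ 554.15 -205.55   16.  ]
cross in tool [160.4  -1.1   4.    1. ]
[[298.84403765 208.95005602]]
[[316.60685073 208.94521013]]
[[334.36913096 208.94036439]]
(300.0, 211.25) (336.0, 211.25) (318.0, 211.25)
```

Request:
arm_command(
  series=[
    [0,-0.05,-0.35,0,0,0,0],
    [0,0,0,-1.0,0,0,0],
    [0,0,0,-1.5,0,0,0],
    [0,0,0,-1.5,0,0,0],
    [0,0,0,-1.5,0,0,0],
    [0,0,0,-1.5,0,0,0],
    [0,0,0,-1.5,0,0,0],
    [0,0,0,-1.5,0,0,0],
    [0,0,0,-0.5,0,0,0],
    [0,0,0,0,0,0,0],
    [0,0,0,0,0,0,0],
    [0,0,0,0,0,0,0],
  ],
)

```text
clock: 14.05
eef_pos: [554.1, -206.6, 72.0]
tool_rot: [1.11, 1.569, -0.321]
force: [-0.2, -0.6, -1.5]
width: 25.4
```

```bash
python3 - <<'E'
from h import *
s=ctrl.read_state();T=toolT(s);print(s['eef_pos'],s['width'],s['force'],np.degrees(np.arctan2(T[1,1],T[0,1])),T[:3,0])
im=ctrl.get_image('wrist');cv2.imwrite("pics/l_wrist.png",im)
im=ctrl.get_image('side');cv2.imwrite("pics/l_sidef.png",im);cv2.imwrite("pics/l_side.png",cv2.resize(im[100:220,290:390],None,fx=5,fy=5,interpolation=2))
im=ctrl.get_image('scene');cv2.imwrite("pics/l_scenef.png",im);cv2.imwrite("pics/l_scene.png",cv2.resize(im[80:210,195:335],None,fx=4.5,fy=4.5,interpolation=2))
E
```

```text
[ 554.09288487 -206.62650406   72.00016075] 25.43184588422133 [-0.17131925 -0.55826332 -1.52245479] 7.996239145510159 [ 1.31108125e-03 -4.36601553e-04 -9.99999045e-01]
```

View pics/l_wrist.png

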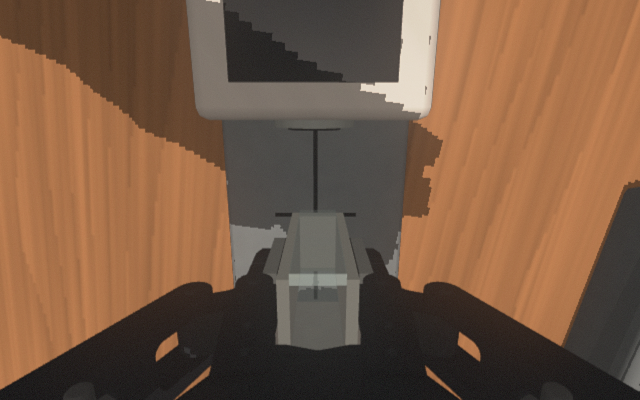

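View pics/l_scene.png

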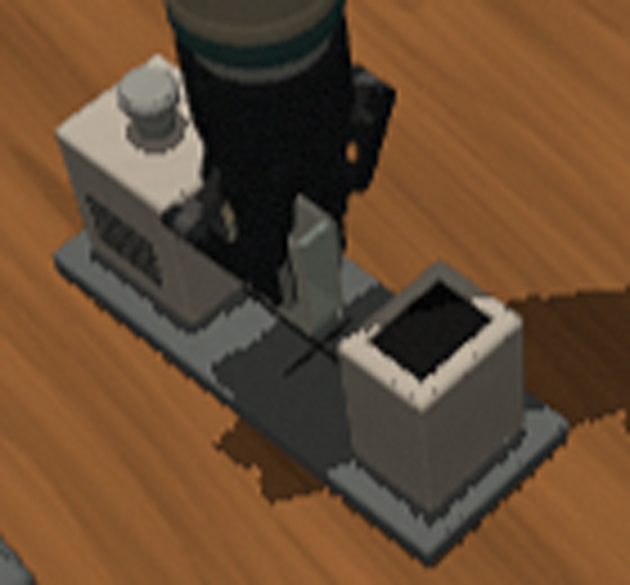

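View pics/l_side.png

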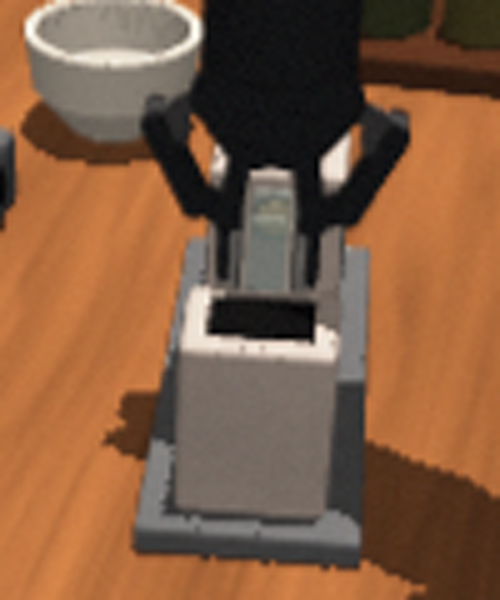

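```bash
python3 - <<'E'
from h import *
s=ctrl.read_state();C=cam('wrist',s);T=toolT(s);print(s['eef_pos'])
P=px2w(C,315.7,214.3,16);a=px2w(C,276,214.3,16);b=px2w(C,356,214.3,16);Q=px2w(C,315.5,130,16);print(P,(a+b)/2,Q,'yaw',np.degrees(np.arctan2(*(Q-P)[1::-1]))-90)
inv=np.linalg.inv(T);print('cross in tool',(inv@np.r_[P,1]).round(1))
# scene-camera: model of held cell predicted & measured
S=cam('scene');k=lambda x,y:(195+x/4.5,80+y/4.5)
print('scene cross',px2w(S,*k(318,350),16))
r=R.from_euler('z',np.radians(8)).as_matrix()
for nm,o in [('tcp',s['eef_pos']),('cross',px2w(S,*k(318,350),16))]:
    for pt in [(-13,15),(13,15),(13,-15),(-13,-15),(-9,17),(9,17)]:
        q=r@np.array([*pt,0.])
        for z in (50,120):
            u=w2px(S,np.array([o[0]+q[0],o[1]+q[1],z]))[0];print(nm,pt,z,((u-[195,80])*4.5).round(0))
import cv2
im=cv2.imread('pics/l_scenef.png')[120:160,250:285];cv2.imwrite('pics/l_sz.png',cv2.convertScaleAbs(cv2.resize(im,None,fx=15,fy=15,interpolation=2),alpha=1.4))
im=cv2.imread('pics/l_wrist.png')[195:350,260:375];cv2.imwrite('pics/l_wz.png',cv2.convertScaleAbs(cv2.resize(im,None,fx=3.8,fy=3.8,interpolation=2),alpha=1.6))
E
```

```text
[ 554.12594955 -206.58984206   72.22158528]
[ 553.2 -204.    16. ] [ 553.35 -203.95   16.  ] [ 546.  -153.1   16. ] yaw 8.051291152811118
cross in tool [56.2 -0.6 -2.7  1. ]
scene cross [ 554.8 -201.6   16. ]
tcp (-13, 15) 50 [345. 305.]
tcp (-13, 15) 120 [333. 218.]
tcp (13, 15) 50 [309. 335.]
tcp (13, 15) 120 [295. 249.]
tcp (13, -15) 50 [269. 304.]
tcp (13, -15) 120 [252. 217.]
tcp (-13, -15) 50 [304. 275.]
tcp (-13, -15) 120 [290. 186.]
tcp (-9, 17) 50 [342. 312.]
tcp (-9, 17) 120 [330. 225.]
tcp (9, 17) 50 [318. 333.]
tcp (9, 17) 120 [303. 246.]
cross (-13, 15) 50 [350. 312.]
cross (-13, 15) 120 [338. 225.]
cross (13, 15) 50 [314. 342.]
cross (13, 15) 120 [300. 256.]
cross (13, -15) 50 [273. 311.]
cross (13, -15) 120 [257. 223.]
cross (-13, -15) 50 [309. 281.]
cross (-13, -15) 120 [295. 193.]
cross (-9, 17) 50 [347. 319.]
cross (-9, 17) 120 [335. 232.]
cross (9, 17) 50 [322. 339.]
cross (9, 17) 120 [308. 253.]
```

View pics/l_sz.png

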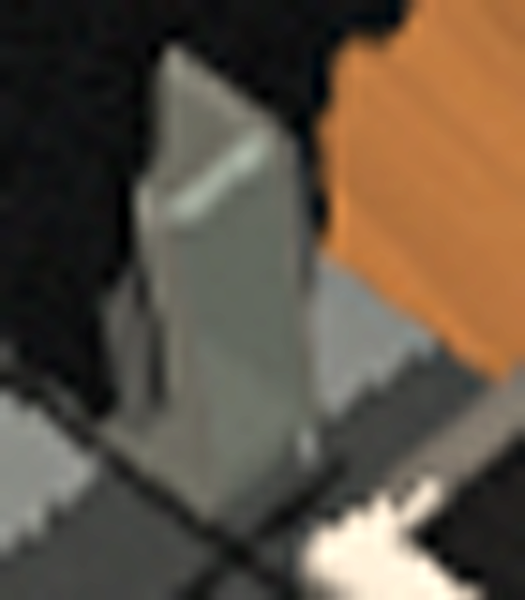

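View pics/l_wz.png

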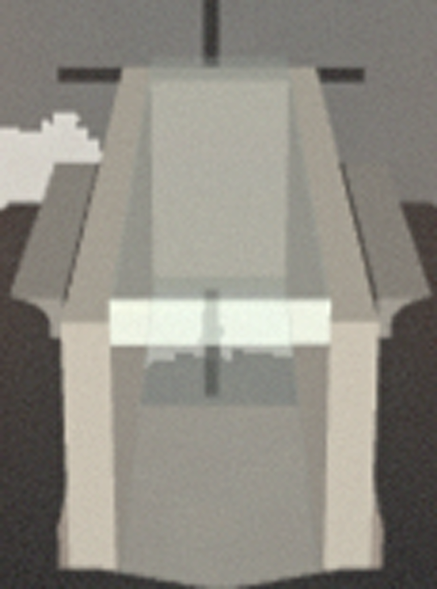

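Both views put the cell about 4 mm too far toward the lamp and upright, with its height about 1 mm high. Nudging.

Request:
arm_command(
  series=[
    [0,-0.05,0.2,-0.1,0,0,0],
    [0,0,0.2,0,0,0,0],
    [0,0,0,0,0,0,0],
    [0,0,0,0,0,0,0],
    [0,0,0,0,0,0,0],
    [0,0,0,0,0,0,0],
  ],
)

```text
clock: 14.7
eef_pos: [553.1, -202.4, 70.3]
tool_rot: [0.915, 1.571, -0.517]
force: [0.4, -0.3, -1.0]
width: 25.4
```

```bash
python3 - <<'E'
from h import *
s=ctrl.read_state();C=cam('wrist',s);T=toolT(s);print(s['clock'],s['eef_pos'],s['width'],s['force'],np.degrees(np.arctan2(T[1,1],T[0,1])),T[:3,0])
w=ctrl.get_image('wrist');sc=ctrl.get_image('scene');sd=ctrl.get_image('side')
cv2.imwrite('pics/m_wz.png',cv2.convertScaleAbs(cv2.resize(w[100:350,200:430],None,fx=2.4,fy=2.4,interpolation=2),alpha=1.5))
a=cv2.resize(sc[115:165,245:295],(400,400),interpolation=2);b=cv2.resize(sd[100:220,290:390],(400,480),interpolation=2)[:400]
cv2.imwrite('pics/m_z.png',cv2.convertScaleAbs(cv2.hconcat([a,b]),alpha=1.4));cv2.imwrite('pics/m_sidef.png',sd)
print([(n,[(round(d['conf'],2),np.round(d['centre']).tolist()) for d in ctrl.spot_in(n,'side')[:1]]) for n in('cell','vial','pot')])
# predicted window bar of a cell perfectly at scene's cross, px in crop coords (8x)
S=cam('scene');r=R.from_euler('z',np.radians(8)).as_matrix()
for nm,o in(('tcp',s['eef_pos']),('cross',[554.8,-201.6,0])):
  print(nm,[((w2px(S,np.r_[(r@np.array([x,17,0.]))[:2]+o[:2],z])[0]-[245,115])*8).round() for x,z in((9,120),(-9,120),(9,50),(-9,50))])
E
```

```text
14.7 [ 553.05091455 -202.44225712   70.34517032] 25.38067283514397 [ 0.36073177 -0.27552038 -0.99880541] 7.993919903562777 [ 7.66845945e-05 -4.35752256e-05 -9.99999996e-01]
[('cell', [(0.48, [556.0, -186.0, 109.0])]), ('vial', [(0.81, [482.0, 145.0, 50.0])]), ('pot', [(0.55, [514.0, 327.0, 21.0])])]
tcp [array([152., 165.]), array([198., 127.]), array([176., 318.]), array([220., 281.])]
cross [array([148., 170.]), array([195., 132.]), array([173., 323.]), array([217., 286.])]
```

View pics/m_wz.png

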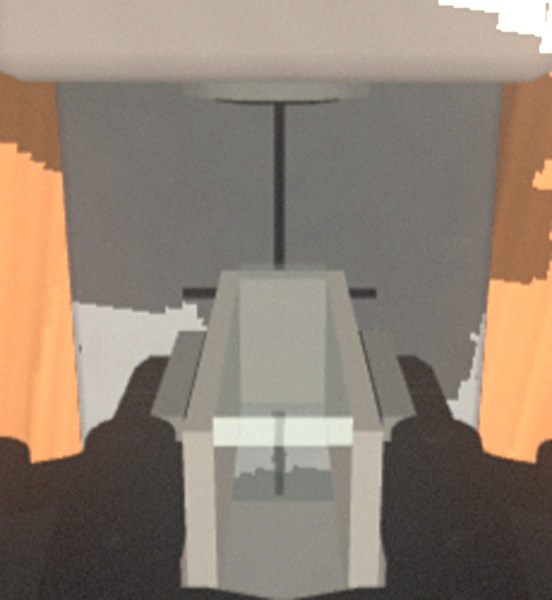

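View pics/m_z.png

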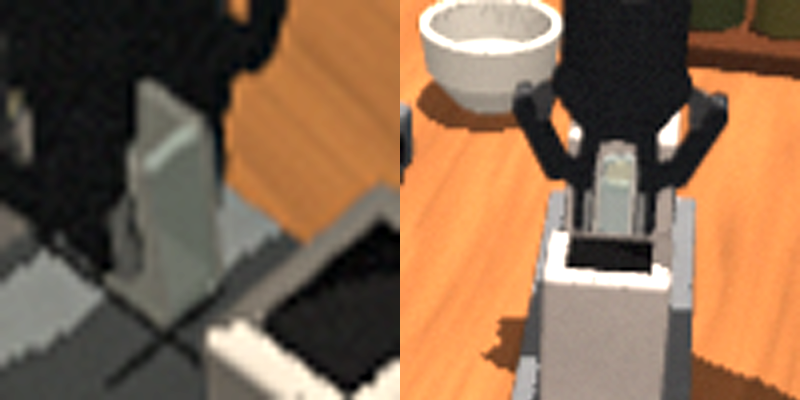

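View pics/m_sidef.png

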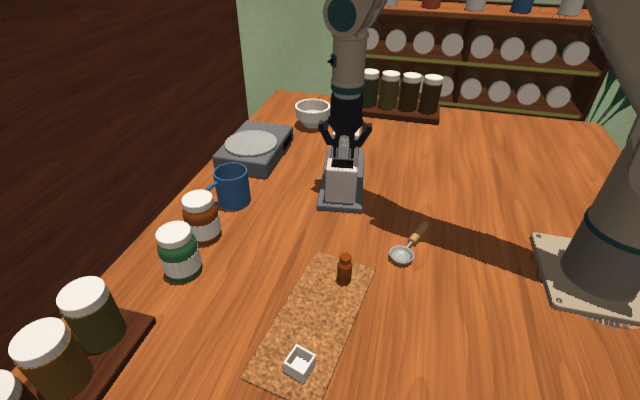

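```bash
python3 - <<'E'
from h import *
s=ctrl.read_state();C=cam('wrist',s);T=toolT(s);print(s['eef_pos'])
P=px2w(C,316.5,222.1,16);print(P,'tool',(np.linalg.inv(T)@np.r_[P,1]).round(1))
E
```

```text
[ 552.97983646 -202.38934885   70.27409668]
[ 553.  -204.1   16. ] tool [54.3 -0.2  1.7  1. ]
```

Request:
arm_command(
  series=[
    [0,0,0,0.05,0,0,0],
    [0,0,0,0,0,0,0],
    [0,0,0,0,0,0,0],
    [0,0,0,0,0,0,0],
    [0,0,0,0,0,0,0],
    [0,0,0,0,0,0,0],
  ],
)

```text
clock: 15.5
eef_pos: [553.0, -202.3, 70.8]
tool_rot: [2.509, 1.571, 1.077]
force: [-0.1, 0.1, -0.9]
width: 25.3
```

```bash
python3 - <<'E'
from cell import ctrl
s=ctrl.read_state();print(s['clock'],s['eef_pos'],s['width'],s['force']);print(ctrl.finish_job())
E
```

```text
15.5 [ 553.03297208 -202.34680544   70.81129793] 25.306943681443236 [-0.07954606  0.14929846 -0.88844519]
the job is handed in; nothing more can be done
None
```

I pressed the plunger, picked up the cell and handed the job in at 15.5 s with the cell still held in the gap. `finish_job` gives no verdict.

- **Plunger:** I pressed it with shut fingers to a hard stop. The tool went from the plunger's 140 mm top down to 130.0 mm, with 24 N on the tool. The scene view after release shows the plunger back up.
- **Grip:** The cell was gripped on its frosted faces at 25.3 mm (the faces measure 26 mm). In the wrist view the pads lie on those faces and clear of the windows. I then lifted it, turned it by -59° and lowered it into the gap.
- **Final pose:** The tool stands at (553.0, -202.3, 70.8) mm with a yaw of 8.0°. The checker's yaw measured about 8.0°, so the windows face the lamp and receiver squarely. The cell's middle works out at about 85 mm height and the tool is upright to within 0.1°. The force on the tool was under 1 N, so the cell is touching nothing but the fingers.
- **Bystanders:** The vial and pot stand where they were.
- **Where the checks disagreed:** The wrist camera puts the dark cross at y = -204.1 and the scene camera puts it at -201.6. I held the cell between the two, so centring along the light path is known only to about 2 mm. The trained network's last position for the cell was far off (y = -186, confidence 0.48). I ignored it because the pictures and the measured tool position contradict it.

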